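# Close up the topping rail

### The arm

A 6-joint arm with a two-finger parallel gripper is mounted at the origin on the work surface. World frame = base frame: x ahead of the robot, y to its left, z up, the work surface at z = 0. Lengths are in m, angles in rad, forces in N, time in s.
With the tool pointing down it reaches from about 0.3 to 0.95 m from the base axis. Payload 3.1 kg.
Tool frame: the origin (TCP) lies at the very end of the fingers, on their centre line; the grasp point (between the pads) lies 19 mm behind it (bot.tcp_to_grasp is the distance from the TCP to the grasp point, in m); x points along the fingers, y is the direction in which the jaws open and shut, and the axes are right-handed (so a half turn about x gives the same grasp; the last joint's range is limited). The gripper opens to 85 mm and grips with 20 to 120 N. Pads are 22 mm wide; open, the fingers measure 114 mm over their backs; the gripper's body (76 mm by 85 mm) begins 54 mm behind the grasp point. The pads swing forward as they close: fully open they stand 13 mm farther back than shut.
Start: joints at [-1.396, 0.308, 1.634, -0, 1.2, -0.07], TCP at [0.151, -0.606, 0.231] pointing down, gripper open.
Joint ranges: [-3.06, 3.06], [-0.79, 1.96], [0.05, 2.63], [-1.19, 4.34], [0.05, 2.64], [-2.94, 2.94]. Speed limits (rad/s): [2.79, 2.79, 3.14, 3.14, 3.14, 3.14].

### API

Orientations are given as a unit quaternion [x, y, z, w].
In Python, from rig import sensors, viewer, bot, models gives the robot as it stands.
- The arm moves only by the shell command python3 -m handwheel 'ROWS' [FORCE]. ROWS is JSON, a list of rows, each a list of 7 numbers: the closure, from 0 (fully open) to 1 (shut), then the shift along the tool's x, y, z in units of 50 mm (1.0 is 50 mm), then the turn, a rotation vector about the tool's x, y, z in units of 5 degrees (1.0 is 5 degrees). A call has exactly 8 rows; each row shifts and turns the commanded pose from where the row before left it, along the tool's axes as they then stand; what a row does not reach is not made up. A row lasts 1/10 s, in which the tool goes at most 50 mm and 8.59 degrees, less where a joint would pass 70% of its speed; a pose out of reach is approached as far as the arm can. A call is refused whole if a number of a shift passes 1 or a number of a turn 1, either way. A call with a gripper value outside its range is refused whole. The fingers move at their own pace and stop on an object; FORCE is the grip in N (left out, the last holds). Time passes only in rows, so rows that do not move let the fingers close, or fill a call up. It gives the time, the measured TCP pose, the force and the opening at its end, in the units of the state.
- sensors.get_obs(): the state, without advancing time (a new reading comes with each control period).
- viewer.grab_frame(name): name is "side" or "top" or "wrist"; returns the picture (400x640x3 uint8, red, green, blue); there is no depth.
- viewer.camera_info(name): a dict with "fx", "fy", "cx", "cy" (pixels), "R" (3x3) and "t" (3): a world point X has camera coordinates R X + t; the wrist camera has in their place "T_tool_cam" (4x4, takes a point from camera to tool coordinates, whose origin is the TCP and whose axes are the tool frame's). Camera axes: x right, y down, z forward; pixel columns grow to the right and rows downward; lengths in m; the calibration is good to about 2 mm. A picture is of the moment at which its call begins: read the wrist's pose just before it. camera_info takes no time and is no camera call.
- bot.finish_job(): hands the job in, once; it reports no verdict.
Trained networks look in the newest picture that a camera, given by its name, has taken for a name from the list of things; names that differ only in an ending like _2 or _b are one class to them, and where a whole thing is asked for, a point or a joint stands for the part that bears it (a point fixed in the world has none). Each returns a list of dicts, best first, with "confidence" (0 to 1); they miss things now and then, are a little off and sometimes report something else, mostly with a low value. They report only what shows in the picture. A call takes as long as a camera call.
- models.search_frame(query, camera): "box" ([left, top, right, bottom] in pixels, round what is visible of it).
- models.outline_of(query, camera): "mask" (400x640 bool, what is visible of it) and "box" ([left, top, right, bottom] in pixels, round what is visible of it).
- models.spot_point(query, camera): "position" ([column, row] in pixels: a listed point, or the origin of a listed thing).
The state is a dict: "time_s": time; "joint_positions": joint angles; "dq": joint speeds; "tau": joint torques, N m; "tool_pos": TCP position; "tcp_rot": TCP orientation; "wrist_force": force on the tool from outside, world axes, zero at the start; "ft_torque": the same for the moment, N m; "width": finger opening in m.
Only numpy, scipy, OpenCV 4.12 (cv2) and the standard library are available. Lean on these libraries where they do the work, as an engineer would, in place of code of your own. Each camera call takes 0.05 s, during which the arm holds its last target. There are 200 camera calls.

### The job

The olive pan is loose in the topping rail. Loosen the divider's wing knob all the way (anticlockwise), slide the divider towards the rail's tall end plate so that it gently pushes the pan fully home against that plate and sits snug against it, then turn the knob clockwise until it is fully tight again so that the divider is locked there. The knob needs more turn than one grip gives, so let go and take it again; leave the shaker, plates, pizza cutter and spoon where they are.

Things in the scene. Friction and masses are not known exactly. Their poses are not given: they have to be found in the camera images.
- rail: topping rail, a fixed steel tray 200 mm deep (its x, away from the robot) and 440 mm long (its y); origin: centre of its underside. Tray floor 6 mm thick, low walls 50 mm high at x = -95 and +95 mm. The end plate stands at the left (+y) end, 80 mm high. In front of the tray runs a dark square clamp bar at x = -130 mm, its top 70 mm up, on which the divider slides along y
- end_face (a point): centre of the end plate's inner face, rail y = +190 mm, 40 mm above the rail's underside; x and y axes as the rail
- slide (a joint): position of the sliding divider along the rail (m): 0 at the right end, grows to the left (+y of the rail), stops at 0.23. Its blade face stands at rail y = -0.120 + this value, so 0.202 is snug when the pan is home. About 2 N moves it when the clamp is loose; locked, it holds about 35 N. Its aluminium saddle on the bar is 44 x 46 mm, its top 84 mm above the table
- divider: the sliding divider: an aluminium saddle on the clamp bar with the wing knob on top, carrying an upright steel blade, 172 mm long across the tray, 6 mm thick, from 12 to 82 mm above the table; origin: on the table under the knob's axis, on the clamp bar's centre line; axes as the rail
- blade_face (a point): centre of the blade's left face, the one that meets the pan, 40 mm above the table
- clamp (a joint): turn of the wing knob (rad): 0 is fully loosened (stop), 3.0 is fully tight (stop); grows clockwise seen from above. It grips the bar from about 0.9 up; below 0.8 the divider slides freely. It stays where it is left and takes about 0.15 N m loose and 0.3 N m tight
- clamp_grip (a point): middle of the black wing knob's grip, on its vertical axis, 113 mm above the table. The wing is a bar 44 mm long (this point's x axis, turns with the knob), 12 mm thick (its y axis) and 34 mm high, from 92 to 126 mm above the table; pinch it from above, across its thickness or across its ends
- pan: steel pan of olives, loose in the tray, left of the divider: 160 x 100 mm, 65 mm high, with a rim of 168 mm (its x) by 108 mm (its y); origin: centre of its underside, on the tray floor; its axes roughly as the rail. Home against the end plate its origin is at rail y = +136 mm. About 0.4 to 0.85 kg
- shaker: bystander: glass chilli shaker with a steel top, 64 mm across, 123 mm tall; origin: centre of its underside
- plates: bystander: stack of small white plates, 190 mm across, 70 mm high; origin: centre of its underside
- cutter: bystander: pizza wheel lying flat, 260 mm long, black handle, up to 28 mm high; origin: below its middle
- spoon: bystander: steel serving spoon with a wooden handle, lying flat, 240 mm long; origin near its middle

How it is judged:
On the way, in this order (a step that is already met when the one before it is completed fails the run):
1. the clamp knob has been loosened so that the divider is free (below 0.8 rad) (value of joint clamp below 0.8 rad), for 0.1 s.
2. the divider has brought the pan home against the end plate (within 4 mm), blade snug (within 4 mm) (y of pan in the frame of rail above 0.132 m and value of joint slide above 0.198 m), for 0.2 s.
At the end, for the whole second after the job is handed in: The pan stands flat and square on the tray floor (within 0.05 rad), home against the end plate within 4 mm; the divider's blade is snug against it (slide joint above 0.198 m); the wing knob is tight again (above 2.5 rad); all at rest (all of step 2 and value of joint clamp above 2.5 rad and angle between the y axis of pan and the y axis of rail, either way round below 0.05 rad and angle between pan's own z axis and vertical below 0.03 rad and z of pan in the frame of rail below 0.009 m and linear speed of pan below 0.01 m/s and velocity of joint slide between -0.005 and 0.005 m/s and velocity of joint clamp between -0.05 and 0.05 rad/s); the robot touches nothing.
It fails at once if the divider squeezes the pan with more than 45 N (not gently) (contact force between divider and pan above 45 N).
It fails at once if the pan is tipped by more than 0.2 rad (angle between pan's own z axis and vertical above 0.2 rad).
It fails at once if a bystander is moved by more than 30 mm (distance of any of shaker, plates, cutter, spoon from where it was at the start of the episode above 0.03 m).
It fails at once if the shaker is tipped over (angle between shaker's own z axis and vertical above 0.5 rad).
It also fails if it takes over 58 s, if anything falls off the work surface, if the arm or the gripper's body presses on something with over 40 N, if the wrist force passes 120 N, or if a joint passes its speed limit or range.

## Working session

There is one attempt and no reset: what is moved stays moved. The work goes in short steps, Python scripts to look and compute and a shell command to move; the robot and the scene stay as the last step left them, time stands still between calls to the robot, and variables do not carry over. Pictures are saved under pics/ and viewed, about 8 in all and at most 12, crops included, and the job is handed in when it is done.

```bash
mkdir -p pics; cat > h.py <<'E'
import numpy as np, cv2
from rig import sensors, viewer, bot, models
from scipy.spatial.transform import Rotation as R
def ray(cam,px):
    c=viewer.camera_info(cam); d=np.array([(px[0]-c["cx"])/c["fx"],(px[1]-c["cy"])/c["fy"],1.])
    if "R" in c:
        Rm=np.array(c["R"]);t=np.array(c["t"]); return -Rm.T@t, Rm.T@d
    o=sensors.get_obs(); T=np.eye(4);T[:3,:3]=R.from_quat(o["tcp_rot"]).as_matrix();T[:3,3]=o["tool_pos"]
    M=T@np.array(c["T_tool_cam"]); return M[:3,3], M[:3,:3]@d
def atz(cam,px,z):
    p,d=ray(cam,px); return p+d*(z-p[2])/d[2]
def save(img,n): cv2.imwrite("pics/"+n,cv2.cvtColor(img,cv2.COLOR_RGB2BGR))
E
python3 - <<'E'
from h import *
o=sensors.get_obs();print(o)
print(R.from_quat(o["tcp_rot"]).as_matrix().round(3))
for c in ["top","side"]:
    save(viewer.grab_frame(c),c+"0.png")
    for q,z in [("clamp_grip",.113),("blade_face",.04),("end_face",.04),("pan",.006),("rail",0),("divider",0),("shaker",0),("plates",0),("cutter",0),("spoon",0)]:
        for r in models.spot_point(q,c)[:2]: print(c,q,np.round(r["position"]),round(r["confidence"],2),atz(c,r["position"],z).round(3))
E
```

```text
{'time_s': 0.0, 'joint_positions': array([-1.39567853e+00,  3.09023998e-01,  1.63516712e+00, -5.95035339e-06,
        1.19967576e+00, -6.96767323e-02]), 'dq': array([0.0011756 , 0.00159172, 0.00116852, 0.0010922 , 0.00012571,
       0.00056037]), 'tau': array([ 4.73348882e-04, -4.15250909e+01, -2.76667339e+01, -4.04388902e-05,
        1.01461558e-02,  3.64816103e-06]), 'tool_pos': array([ 0.15131852, -0.60557637,  0.23004448]), 'tcp_rot': array([-0.7017719 , -0.08713554,  0.70186056, -0.08552986]), 'wrist_force': array([-0.23192143, -0.01883628, -0.34038094]), 'ft_torque': array([ 0.06399633, -0.0554631 ,  0.02256473]), 'width': 0.08557200617950911}
[[-0.     0.242 -0.97 ]
 [ 0.002 -0.97  -0.242]
 [-1.    -0.002 -0.   ]]
top clamp_grip [388. 205.] 0.61 [ 0.507 -0.175  0.113]
top blade_face [364. 166.] 0.58 [ 0.634 -0.117  0.04 ]
top end_face [269. 182.] 0.77 [0.589 0.174 0.04 ]
top pan [299. 179.] 0.64 [0.602 0.084 0.006]
top rail [332. 178.] 0.95 [ 0.605 -0.018  0.   ]
top divider [382. 209.] 0.83 [ 0.504 -0.168  0.   ]
top shaker [220. 231.] 0.79 [0.448 0.333 0.   ]
top plates [191
[... 190 characters left out ...]
p_grip [328. 151.] 0.56 [ 0.495 -0.172  0.113]
side blade_face [281. 178.] 0.85 [ 0.627 -0.125  0.04 ]
side end_face [284. 256.] 0.69 [0.58 0.16 0.04]
side pan [281. 239.] 0.83 [0.601 0.08  0.006]
side rail [281. 212.] 0.78 [ 0.615 -0.022  0.   ]
side rail [391. 139.] 0.17 [ 0.284 -0.404  0.   ]
side divider [326. 180.] 0.74 [ 0.496 -0.173  0.   ]
side divider [334. 335.] 0.27 [0.447 0.337 0.   ]
side shaker [334. 332.] 0.96 [0.448 0.331 0.   ]
side plates [276. 371.] 0.79 [0.563 0.426 0.   ]
side plates [334. 336.] 0.62 [0.447 0.338 0.   ]
side cutter [390. 138.] 0.93 [ 0.286 -0.412  0.   ]
side cutter [324. 182.] 0.74 [ 0.5   -0.162  0.   ]
side spoon [290. 128.] 0.6 [ 0.642 -0.436  0.   ]
```

```bash
python3 - <<'E'
import cv2,numpy as np
a=cv2.imread("pics/top0.png");b=cv2.imread("pics/side0.png")
A=cv2.resize(a[130:250,230:430],(800,480)) ; cv2.imwrite("pics/t1.png",A)
B=cv2.resize(b[110:290,220:420],None,fx=3.3,fy=3.3); cv2.imwrite("pics/s1.png",B)
E
```

```text
(no output)
```

View pics/t1.png

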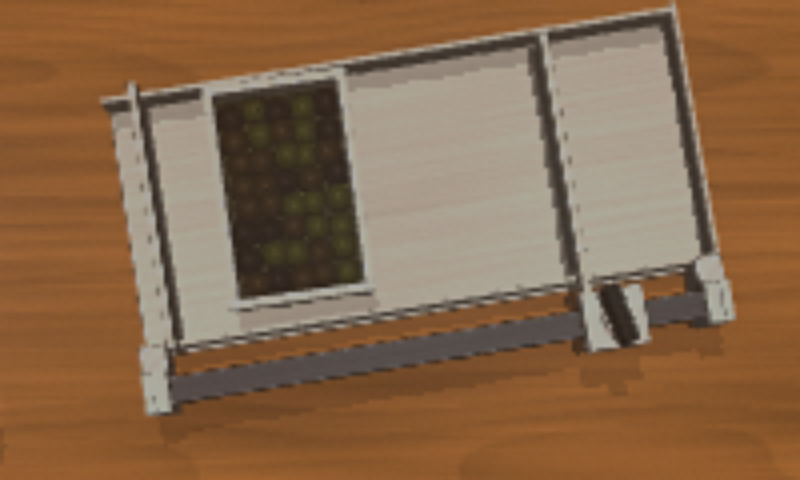

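View pics/s1.png

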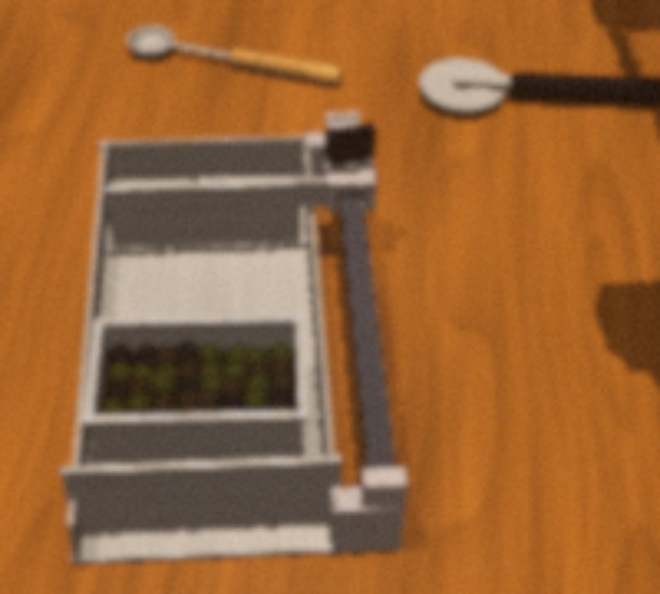

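```bash
python3 -m handwheel '[[0,0,-0.6,-0.79,0,0,0],[0,0,-0.6,-0.79,0,0,0],[0,0,-0.6,-0.79,0,0,0],[0,0,-0.6,-0.79,0,0,0],[0,0,-0.6,-0.79,0,0,0],[0,0,-0.6,-0.79,0,0,0],[0,0,-0.6,-0.79,0,0,0],[0,0,-0.6,-0.79,0,0,0]]' 30; python3 -m handwheel '[[0,0,-0.6,-0.79,0,0,0],[0,0,-0.6,-0.79,0,0,0],[0,0,-0.6,-0.79,0,0,0],[0,0,0,-0.2,0,0,0],[0,0,0,0,-1,0,0],[0,0,0,0,-1,0,0],[0,0,0,0,-0.4,0,0],[0,0,0,0,0,0,0]]'
python3 - <<'E'
from h import *
o=sensors.get_obs();print(o["joint_positions"].round(3),o["tool_pos"].round(4),R.from_quat(o["tcp_rot"]).as_matrix().round(3))
im=viewer.grab_frame("wrist");save(im,"w1.png")
for r in models.spot_point("clamp_grip","wrist")[:2]: print(r,atz("wrist",r["position"],.113).round(4))
for r in models.outline_of("clamp","wrist")[:2]: print(r["box"],r["confidence"],r["mask"].sum())
print(viewer.camera_info("wrist"))
E
```

```text
time_s: 1.9
tool_pos: [0.4009, -0.2954, 0.2317]
tcp_rot: [0.702, 0.086, -0.702, 0.087]
wrist_force: [0.5, -0.9, 0.1]
width: 0.0853
time_s: 2.7
tool_pos: [0.5025, -0.1791, 0.2313]
tcp_rot: [-0.689, -0.159, 0.689, -0.159]
wrist_force: [-0.0, 0.2, 0.4]
width: 0.0853
[-4.240e-01  1.320e-01  1.849e+00 -1.000e-03  1.161e+00  6.930e-01] [ 0.5025 -0.1791  0.2313] [[-0.     0.438 -0.899]
 [-0.    -0.899 -0.438]
 [-1.     0.     0.   ]]
{'position': [296.2, 198.6], 'confidence': 0.73} [ 0.4986 -0.1652  0.113 ]
[285.3, 165.6, 308.3, 228.5] 0.94 1045
{'fx': 335.7816864979144, 'fy': 335.7816864979144, 'cx': 314.8956890677014, 'cy': 207.5608663909883, 'T_tool_cam': array([[ 1.64078771e-04, -2.76737111e-01,  9.60945651e-01,
        -1.42582098e-01],
       [ 9.99999829e-01,  5.84524113e-04, -2.41348603e-06,
         7.79584008e-04],
       [-5.61028003e-04,  9.60945487e-01,  2.76737159e-01,
        -7.03051568e-02],
       [ 0.00000000e+00,  0.00000000e+00,  0.00000000e+00,
         1.00000000e+00]])}
```

View pics/w1.png

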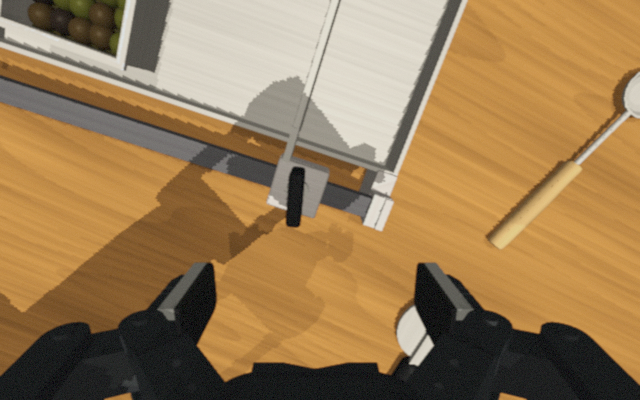

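```bash
python3 - <<'E'
from h import *
im=cv2.imread("pics/w1.png")
m=(im.max(2)<45)[160:235,278:315].astype(np.uint8)
n,l,s,_=cv2.connectedComponentsWithStats(m); k=1+s[1:,4].argmax(); ys,xs=np.nonzero(l==k); ys+=160;xs+=278
print(s[k])
for z in (.126,.109):
    P=np.array([atz("wrist",(x,y),z)[:2] for x,y in zip(xs,ys)])
    (c,wh,a)=cv2.minAreaRect((P*1000).astype(np.float32)); u=np.linalg.svd(P-P.mean(0),full_matrices=False)[2][0]
    print(z,c,wh,a,P.mean(0),np.degrees(np.arctan2(u[1],u[0])))
cv2.imwrite("pics/w1c.png",cv2.resize(im[150:240,250:350],None,fx=6,fy=6,interpolation=cv2.INTER_NEAREST))
# rail yaw from the bar edge
for a,b,z in [((0,103),(270,182),.07),((0,77),(270,153),.07)]:
    d=atz("wrist",a,z)-atz("wrist",b,z); print(np.degrees(np.arctan2(d[1],d[0]))-90)
E
```

```text
[  9   8  17  58 765]
0.126 (502.5491943359375, -162.79176330566406) (45.6649284362793, 10.408045768737793) 20.16631507873535 [ 0.50303751 -0.16270412] -160.2192363990671Traceback (most recent call last):
  File "<stdin>", line 7, in <module>
  File "h.py", line 11, in atz
    p,d=ray(cam,px); return p+d*(z-p[2])/d[2]
        ~~~^^^^^^^^
  File "h.py", line 5, in ray
    c=viewer.camera_info(cam); d=np.array([(px[0]-c["cx"])/c["fx"],(px[1]-c["cy"])/c["fy"],1.])
ValueError: time passes only in moves, steps and waits
```

```bash
cat >> h.py <<'E'
def atzs(P,z,c,o):
    P=np.asarray(P,float).reshape(-1,2); d=np.c_[(P[:,0]-c["cx"])/c["fx"],(P[:,1]-c["cy"])/c["fy"],np.ones(len(P))]
    T=np.eye(4);T[:3,:3]=R.from_quat(o["tcp_rot"]).as_matrix();T[:3,3]=o["tool_pos"]
    M=T@np.array(c["T_tool_cam"]); d=d@M[:3,:3].T; return M[:3,3]+d*((z-M[2,3])/d[:,2])[:,None]
E
python3 -m handwheel '[[0,0.5,-0.14,-0.05,0,0,0],[0,0.5,-0.14,-0.06,0,0,0],[0,0.4,0,0,1,0,0],[0,0,0,0,0.2,0,0],[0,0,0,0,0,0,0],[0,0,0,0,0,0,0],[0,0,0,0,0,0,0],[0,0,0,0,0,0,0]]' 60
python3 - <<'E'
from h import *
o=sensors.get_obs();c=viewer.camera_info("wrist");im=viewer.grab_frame("wrist");save(im,"w2.png")
print(o["tool_pos"].round(4),R.from_quat(o["tcp_rot"]).as_matrix().round(3)[:2])
r=models.spot_point("clamp_grip","wrist")[:1]; print([(q["position"],q["confidence"],atzs(q["position"],.113,c,o).round(4)) for q in r])
r=models.outline_of("clamp","wrist")[0]; b=r["box"];print(b,r["confidence"])
m=r["mask"]&(im.max(2)<60); ys,xs=np.nonzero(m)
for z in (.126,.109):
    P=atzs(np.c_[xs,ys],z,c,o)[:,:2]; print(z,cv2.minAreaRect((P*1000).astype(np.float32)),P.mean(0))
x,y=int(b[0])-30,int(b[1])-30
save(cv2.resize(im[max(y,0):int(b[3])+30,x:int(b[2])+30],None,fx=4,fy=4,interpolation=cv2.INTER_NEAREST),"w2c.png"); print(x,y)
E
```

```text
time_s: 3.65
tool_pos: [0.5023, -0.1639, 0.1625]
tcp_rot: [0.697, 0.123, -0.696, 0.123]
wrist_force: [-0.2, 0.2, 0.4]
width: 0.0856
[ 0.5023 -0.1639  0.1625] [[ 0.002  0.343 -0.939]
 [-0.001 -0.939 -0.343]]
[([313.7, 235.3], 0.7, array([[ 0.5001, -0.1649,  0.113 ]]))]
[297.3, 193.0, 327.7, 275.8] 0.77
0.126 ((503.5768127441406, -162.12049865722656), (48.51626205444336, 11.171034812927246), 20.356477737426758) [ 0.50431123 -0.16194275]
0.109 ((497.4244689941406, -164.17901611328125), (53.11941909790039, 12.230928421020508), 20.356489181518555) [ 0.49822853 -0.16398438]
267 163
```

View pics/w2c.png

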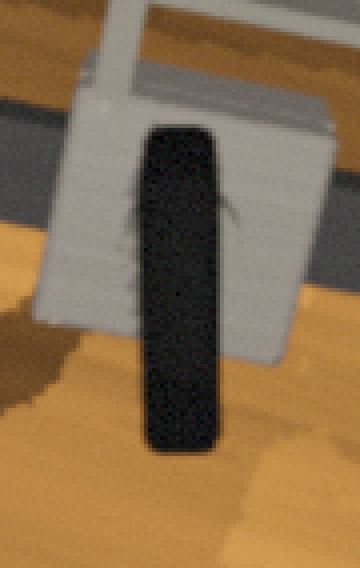

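```bash
python3 -m handwheel '[[0,0.5,0,0.02,0,0,0],[0,0.5,0,0,0,0,0],[0,0.33,0,0,0,0,0],[0.5,0,0,0,0,0,0],[1,0,0,0,0,0,0],[1,0,0,0,0,0,0],[1,0,0,0,0,0,0],[1,0,0,0,0,0,0]]' 60; python3 -m handwheel '[[1,0,0,0,0,0,0],[1,0,0,0,0,0,0],[1,0,0,0,0,0,0],[1,0,0,0,0,0,0],[1,0,0,0,-0.5,0,0],[1,0,0,0,-0.5,0,0],[1,0,0,0,-0.5,0,0],[1,0,0,0,-0.5,0,0]]'
python3 -c "
from h import *
o=sensors.get_obs();print(o['ft_torque'],o['joint_positions'].round(3),o['width'])"
```

```text
time_s: 4.6
tool_pos: [0.501, -0.1633, 0.0959]
tcp_rot: [0.697, 0.123, -0.696, 0.122]
wrist_force: [-4.0, 18.1, 13.1]
width: 0.012
time_s: 5.4
tool_pos: [0.5007, -0.1624, 0.0961]
tcp_rot: [0.683, 0.184, -0.683, 0.182]
wrist_force: [-1.8, 5.6, 6.8]
width: 0.0111
[ 0.78130338  0.25325894 -0.01422297] [-0.398  0.296  1.961  0.003  0.886  0.646] 0.011127230400129475
```

```bash
python3 -m handwheel '[[1,0,0,0,-1,0,0],[1,0,0,0,-1,0,0],[1,0,0,0,-1,0,0],[1,0,0,0,-1,0,0],[1,0,0,0,-1,0,0],[1,0,0,0,-1,0,0],[1,0,0,0,-1,0,0],[1,0,0,0,-1,0,0]]'
python3 - <<'E'
from h import *
o=sensors.get_obs();print(o['ft_torque'],o['joint_positions'].round(3),o['width'],R.from_quat(o["tcp_rot"]).as_matrix().round(3)[:2])
save(viewer.grab_frame("wrist")[150:],"w3.png")
E
```

```text
time_s: 6.2
tool_pos: [0.4998, -0.1616, 0.096]
tcp_rot: [0.579, 0.408, -0.578, 0.405]
wrist_force: [-4.6, 6.4, 8.7]
width: 0.011
[ 1.09555026  0.48227085 -0.11535854] [-0.398  0.296  1.961  0.004  0.888 -0.054] 0.011014844900321423 [[-0.002  0.941 -0.34 ]
 [ 0.004 -0.34  -0.941]]
```

View pics/w3.png

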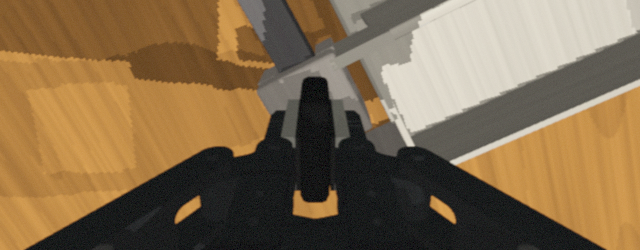

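```bash
A='import sensors' ; for i in 1 2; do :; done; python3 -m handwheel '[[1,0,0,0,-1,0,0],[1,0,0,0,-1,0,0],[1,0,0,0,-1,0,0],[1,0,0,0,-1,0,0],[1,0,0,0,-1,0,0],[1,0,0,0,-1,0,0],[1,0,0,0,-1,0,0],[1,0,0,0,-1,0,0]]'; python3 -c "
from h import *
o=sensors.get_obs();print(o['ft_torque'],o['joint_positions'].round(3))"
python3 -m handwheel '[[1,0,0,0,-1,0,0],[1,0,0,0,-1,0,0],[1,0,0,0,-1,0,0],[1,0,0,0,-1,0,0],[1,0,0,0,-1,0,0],[1,0,0,0,-1,0,0],[1,0,0,0,-1,0,0],[1,0,0,0,-1,0,0]]'
python3 -c "
from h import *
o=sensors.get_obs();print(o['ft_torque'],o['joint_positions'].round(3))"
```

```text
time_s: 7.05
tool_pos: [0.4985, -0.1616, 0.096]
tcp_rot: [0.405, 0.582, -0.404, 0.577]
wrist_force: [-6.6, 6.3, 11.6]
width: 0.0112
[ 0.97653911  0.96855868 -0.17812483] [-0.398  0.296  1.962  0.003  0.89  -0.752]
time_s: 7.85
tool_pos: [0.4978, -0.1637, 0.0959]
tcp_rot: [0.181, 0.686, -0.182, 0.681]
wrist_force: [-8.6, 0.1, 11.2]
width: 0.0113
[-0.04121976  1.42404498 -0.15703481] [-0.4    0.296  1.962 -0.002  0.89  -1.45 ]
```

```bash
python3 -m handwheel '[[1,0,0,0,-1,0,0],[1,0,0,0,-1,0,0],[1,0,0,0,-1,0,0],[1,0,0,0,-1,0,0],[1,0,0,0,-1,0,0],[1,0,0,0,-1,0,0],[1,0,0,0,-0.5,0,0],[1,0,0,0,-0.5,0,0]]'; python3 -c "
from h import *
o=sensors.get_obs();print(o['ft_torque'],o['joint_positions'].round(3))"
python3 -m handwheel '[[1,0,0,0,-0.5,0,0],[1,0,0,0,-0.5,0,0],[1,0,0,0,-0.5,0,0],[1,0,0,0,0,0,0],[1,0,0,0,0,0,0],[1,0,0,0,0,0,0],[1,0,0,0,0,0,0],[1,0,0,0,0,0,0]]'
python3 - <<'E'
from h import *
o=sensors.get_obs();print(o['ft_torque'],o['joint_positions'].round(3),o['width'],R.from_quat(o["tcp_rot"]).as_matrix().round(3)[:2])
save(viewer.grab_frame("wrist")[150:],"w4.png")
E
```

```text
time_s: 8.65
tool_pos: [0.4975, -0.1647, 0.096]
tcp_rot: [-0.032, 0.709, 0.032, 0.704]
wrist_force: [-10.7, -3.7, 10.5]
width: 0.0113
[-0.3762075   1.49247678 -0.18915153] [-0.401  0.296  1.962 -0.005  0.89  -2.059]
time_s: 9.45
tool_pos: [0.4975, -0.1643, 0.096]
tcp_rot: [-0.074, 0.705, 0.075, 0.701]
wrist_force: [-10.4, -2.9, 11.6]
width: 0.0105
[-0.46584771  1.66181846 -1.83581433] [-4.020e-01  2.950e-01  1.962e+00 -1.000e-03  8.910e-01 -2.182e+00] 0.01054077152756341 [[-0.006 -0.209  0.978]
 [ 0.002  0.978  0.209]]
```

View pics/w4.png

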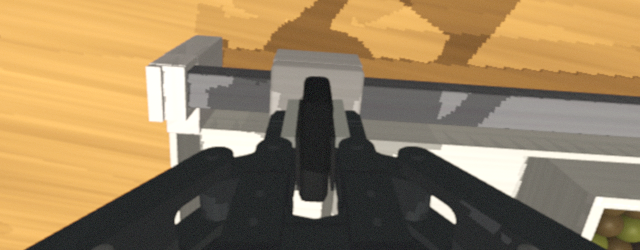

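```bash
python3 - <<'E'
from h import *
c=viewer.camera_info("wrist")
q=R.from_matrix(np.array([[0,.438,-.899],[0,-.899,-.438],[-1,0,0]])).as_quat()
o=dict(tcp_rot=q,tool_pos=[.5025,-.1791,.2313])
g=cv2.cvtColor(cv2.imread("pics/w1.png"),cv2.COLOR_BGR2GRAY)
L=cv2.createLineSegmentDetector().detect(g)[0][:,0]
for x1,y1,x2,y2 in L:
    if np.hypot(x1-x2,y1-y2)>60 and max(y1,y2)<260 and max(x1,x2)<480 and abs(x1-x2)>abs(y1-y2):
        z=.07 if max(y1,y2)>0.27*max(x1,x2)+85 else .05
        P=atzs([(x1,y1),(x2,y2)],z,c,o);d=P[0]-P[1]; d*=np.sign(d[1]); print(np.round([x1,y1,x2,y2]),z,np.degrees(np.arctan2(-d[0],d[1])).round(2))
o=sensors.get_obs()
n=np.array([-np.sin(.155),np.cos(.155),0]);M=R.from_quat(o["tcp_rot"]).as_matrix();print("dir in tool",M.T@n,o["tool_pos"])
E
```

```text
[114.  57.   0.  16.] 0.05 6.85
[287. 137.  -0.  41.] 0.05 7.76
[  5.  37. 289. 133.] 0.05 7.64
[386. 170. 297. 140.] 0.05 7.85
[  0.  47. 231. 123.] 0.05 7.8
[273. 167.   0.  78.] 0.07 7.79
[296. 145. 377. 171.] 0.05 7.85
[ 90. 256. 159. 204.] 0.07 61.38
[  0.  74. 275. 163.] 0.07 7.77
[298. 137. 371. 161.] 0.05 7.79
[ 85. 130.  23. 109.] 0.07 6.62
[186. 162.  86. 130.] 0.07 7.22
[ 52.  44. 121.  69.] 0.05 6.49
dir in tool [0.00258893 0.99843609 0.05584513] [ 0.49748059 -0.16433802  0.09601886]
```

```bash
python3 -m handwheel '[[1,0,0,0,0.5,0,0],[1,0,0,0,0.5,0,0],[1,0,0.1,-0.001,0,0,0],[1,0,0.2,-0.002,0,0,0],[1,0,0.2,-0.002,0,0,0],[1,0,0.1,-0.001,0,0,0],[1,0,0,0,0,0,0],[1,0,0,0,0,0,0]]'; python3 -c "
from h import *
o=sensors.get_obs();print(o['tool_pos'],o['wrist_force'],o['ft_torque'],R.from_quat(o['tcp_rot']).as_matrix().round(3)[:2])"
```

```text
time_s: 10.3
tool_pos: [0.4933, -0.1338, 0.0959]
tcp_rot: [-0.046, 0.708, 0.047, 0.703]
wrist_force: [-8.4, 0.6, 11.9]
width: 0.0113
[ 0.49326071 -0.13379192  0.09594217] [-8.39434251  0.60194659 11.85677548] [-0.01824394  1.38164127 -0.13444758] [[-0.007 -0.131  0.991]
 [ 0.001  0.991  0.131]]
```

```bash
python3 -m handwheel '[[1,0,0.1,-0.02,0,0,0],[1,0,0.25,-0.003,0,0,0],[1,0,0.3,-0.003,0,0,0],[1,0,0.3,-0.003,0,0,0],[1,0,0.3,-0.003,0,0,0],[1,0,0.2,-0.002,0,0,0],[1,0,0.1,0,0,0,0],[1,0,0,0,0,0,0]]'; python3 - <<'E'
from h import *
o=sensors.get_obs();print(o['tool_pos'],o['wrist_force'],o['ft_torque'])
viewer.grab_frame("top")
for q in ("pan","end_face","blade_face"):
    r=models.spot_point(q,"top")[0];z={"pan":.006}.get(q,.04);print(q,r["confidence"],atz("top",r["position"],z))
save(cv2.resize(viewer.grab_frame("top")[130:250,230:430],(800,480)),"t2.png")
E
```

```text
time_s: 11.1
tool_pos: [0.4827, -0.0569, 0.096]
tcp_rot: [-0.046, 0.707, 0.047, 0.704]
wrist_force: [-7.4, 0.6, 10.0]
width: 0.0113
[ 0.48271651 -0.05687907  0.09595716] [-7.4080732   0.6272549  10.03967935] [ 0.08224409  1.00999957 -0.10691052]
pan 0.93 [0.6001065  0.07302335 0.006     ]
end_face 0.3 [0.54928976 0.40434056 0.04      ]
blade_face 0.56 [ 0.61518085 -0.02314727  0.04      ]
```

View pics/t2.png

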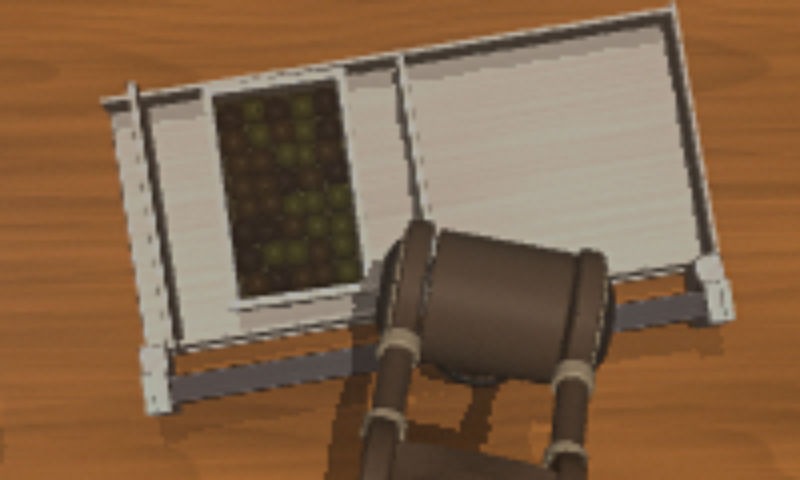

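```bash
python3 -m handwheel '[[1,0,0.1,-0.001,0,0,0],[1,0,0.15,-0.002,0,0,0],[1,0,0.1,-0.001,0,0,0],[1,0,0.05,0,0,0,0],[1,0,0.05,-0.001,0,0,0],[1,0,0.05,-0.001,0,0,0],[1,0,0.05,-0.001,0,0,0],[1,0,0.05,0,0,0,0]]';python3 -m handwheel '[[1,0,0.05,-0.001,0,0,0],[1,0,0.05,-0.001,0,0,0],[1,0,0.05,0,0,0,0],[1,0,0.05,-0.001,0,0,0],[1,0,0.05,-0.001,0,0,0],[1,0,0.05,-0.001,0,0,0],[1,0,0.05,0,0,0,0],[1,0,0.05,-0.001,0,0,0]]'
```

```text
time_s: 12.15
tool_pos: [0.4788, -0.0284, 0.096]
tcp_rot: [-0.047, 0.707, 0.046, 0.704]
wrist_force: [-6.3, -2.7, 8.3]
width: 0.0109
time_s: 12.95
tool_pos: [0.4763, -0.0102, 0.096]
tcp_rot: [-0.048, 0.707, 0.045, 0.705]
wrist_force: [-5.1, -8.4, 7.3]
width: 0.0109
```

```bash
python3 -m handwheel '[[1,0,0.04,-0.001,0,0,0],[1,0,0.04,0,0,0,0],[1,0,0.04,0,0,0,0],[1,0,0.04,-0.001,0,0,0],[1,0,0.04,0,0,0,0],[1,0,0.04,-0.001,0,0,0],[1,0,0.04,0,0,0,0],[1,0,0,0,0,0,0]]'
python3 - <<'E'
from h import *
viewer.grab_frame("side")
for q in ("pan","end_face","blade_face"):
    for r in models.spot_point(q,"side")[:1]:
        z={"pan":.006}.get(q,.04);print(q,r["position"],r["confidence"],atz("side",r["position"],z))
save(cv2.resize(viewer.grab_frame("side")[150:290,220:400],None,fx=4.2,fy=4.2),"s2.png")
E
```

```text
time_s: 13.75
tool_pos: [0.4744, 0.004, 0.096]
tcp_rot: [-0.048, 0.707, 0.046, 0.705]
wrist_force: [-5.7, -7.0, 7.8]
width: 0.0116
pan [282.5, 242.2] 0.84 [0.59553513 0.0909125  0.006     ]
end_face [282.7, 258.4] 0.97 [0.5826472  0.16858455 0.04      ]
blade_face [282.0, 216.4] 0.84 [0.60360465 0.03012141 0.04      ]
```

View pics/s2.png

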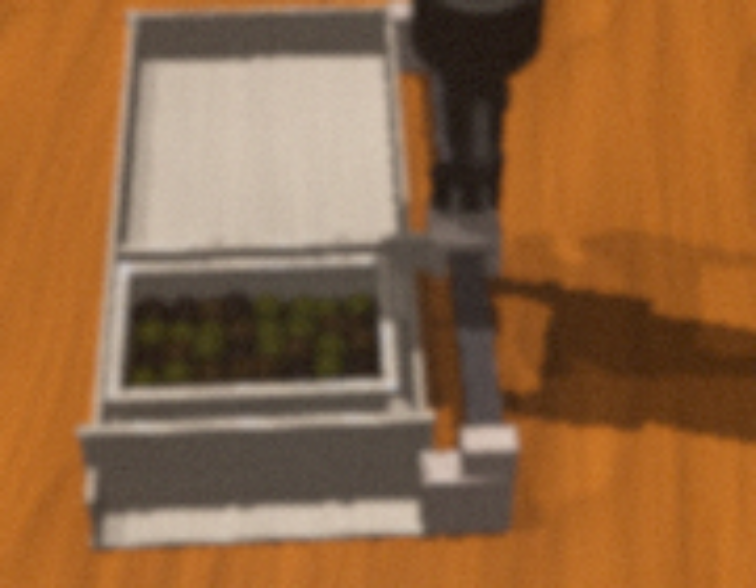

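```bash
python3 -m handwheel '[[1,0,0.03,0,0,0,0],[1,0,0.03,0,0,0,0],[1,0,0.03,-0.001,0,0,0],[1,0,0.03,0,0,0,0],[1,0,0.03,0,0,0,0],[1,0,0.03,0,0,0,0],[1,0,0.03,-0.001,0,0,0],[1,0,0,0,0,0,0]]'
```

```text
time_s: 14.8
tool_pos: [0.473, 0.0143, 0.096]
tcp_rot: [-0.048, 0.706, 0.046, 0.705]
wrist_force: [-4.4, -5.9, 7.3]
width: 0.0111
```

```bash
python3 -m handwheel '[[1,0,0.02,0,0,0,0],[1,0,0.02,0,0,0,0],[1,0,0.02,0,0,0,0],[1,0,0.02,0,0,0,0],[1,0,0.02,0,0,0,0],[1,0,0.02,0,0,0,0],[1,0,0.02,0,0,0,0],[1,0,0,0,0,0,0]]'
```

```text
time_s: 15.6
tool_pos: [0.4721, 0.0211, 0.096]
tcp_rot: [-0.048, 0.707, 0.046, 0.705]
wrist_force: [-4.4, -6.4, 8.9]
width: 0.0113
```

```bash
python3 -m handwheel '[[1,0,0.02,0,0,0,0],[1,0,0.02,0,0,0,0],[1,0,0.02,0,0,0,0],[1,0,0.02,0,0,0,0],[1,0,0.02,0,0,0,0],[1,0,0,0,0,0,0],[1,0,0,0,0,0,0],[1,0,0,0,0,0,0]]'
```

```text
time_s: 16.4
tool_pos: [0.4714, 0.0261, 0.096]
tcp_rot: [-0.048, 0.707, 0.046, 0.705]
wrist_force: [-4.9, -7.7, 8.1]
width: 0.0111
```

```bash
python3 -m handwheel '[[1,0,0.02,0,0,0,0],[1,0,0.02,0,0,0,0],[1,0,0.02,0,0,0,0],[1,0,0.02,0,0,0,0],[1,0,0,0,0,0,0],[1,0,0,0,0,0,0],[1,0,0,0,0,0,0],[1,0,0,0,0,0,0]]'
```

```text
time_s: 17.2
tool_pos: [0.4711, 0.0281, 0.096]
tcp_rot: [-0.05, 0.706, 0.045, 0.705]
wrist_force: [-4.0, -13.3, 6.4]
width: 0.0111
```

```bash
python3 -m handwheel '[[1,0,0.02,0,0,0,0],[1,0,0.02,0,0,0,0],[1,0,0,0,0,0,0],[1,0,0,0,0,0,0],[1,0,0,0,0,0,0],[1,0,0,0,0,0,0],[1,0,0,0,0,0,0],[1,0,0,0,0,0,0]]'
python3 - <<'E'
from h import *
o=sensors.get_obs();print(o['tool_pos'],o['wrist_force'],o['ft_torque'])
for c in("side","top"):
  viewer.grab_frame(c)
  for q in ("pan","end_face","blade_face"):
    for r in models.spot_point(q,c)[:1]:
        z={"pan":.006}.get(q,.04);print(c,q,r["position"],r["confidence"],atz(c,r["position"],z))
a=cv2.resize(viewer.grab_frame("side")[200:290,220:400],None,fx=4,fy=4);b=cv2.resize(viewer.grab_frame("top")[140:230,230:410],None,fx=4,fy=4)[:240]
save(np.vstack([a,b]),"s3.png")
E
```

```text
time_s: 18.0
tool_pos: [0.4711, 0.0282, 0.096]
tcp_rot: [-0.052, 0.706, 0.044, 0.705]
wrist_force: [-4.2, -20.1, 7.1]
width: 0.0112
[0.47112589 0.02819671 0.09598267] [ -4.18621903 -20.07409334   7.08445189] [-3.07266042  0.63881885 -0.13993521]
side pan [282.8, 249.2] 0.76 [0.5915633  0.11400182 0.006     ]
side end_face [283.1, 258.4] 0.91 [0.58167532 0.16850242 0.04      ]
side blade_face [282.3, 229.7] 0.91 [0.59632528 0.0768573  0.04      ]
top pan [286.7, 184.7] 0.72 [0.58547939 0.12283014 0.006     ]
top end_face [270.5, 179.9] 0.84 [0.597168   0.16881666 0.04      ]
top blade_face [302.9, 177.0] 0.66 [0.6035255  0.07064111 0.04      ]
```

View pics/s3.png

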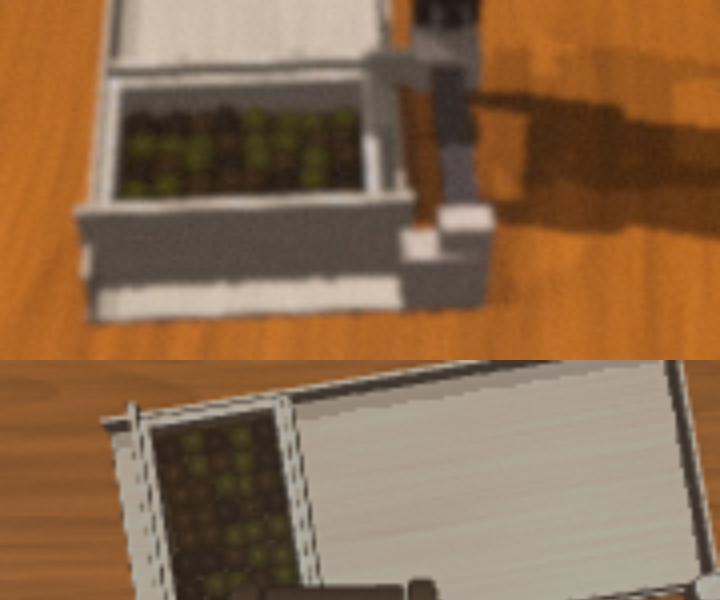

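```bash
python3 -m handwheel '[[1,0,0,0,0.5,0,0],[1,0,0,0,1,0,0],[1,0,0,0,1,0,0],[1,0,0,0,1,0,0],[1,0,0,0,1,0,0],[1,0,0,0,1,0,0],[1,0,0,0,1,0,0],[1,0,0,0,1,0,0]]'
```

```text
time_s: 19.3
tool_pos: [0.4714, 0.0293, 0.096]
tcp_rot: [0.179, 0.683, -0.186, 0.684]
wrist_force: [-3.8, -16.1, 6.0]
width: 0.0111
```

```bash
python3 -m handwheel '[[1,0,0,0,1,0,0],[1,0,0,0,1,0,0],[1,0,0,0,1,0,0],[1,0,0,0,1,0,0],[1,0,0,0,1,0,0],[1,0,0,0,1,0,0],[1,0,0,0,1,0,0],[1,0,0,0,1,0,0]]';  python3 -c "
from h import *
o=sensors.get_obs();print(o['ft_torque'],o['joint_positions'].round(3),R.from_quat(o['tcp_rot']).as_matrix().round(3)[:2])"
```

```text
time_s: 20.1
tool_pos: [0.4723, 0.0301, 0.096]
tcp_rot: [0.403, 0.577, -0.407, 0.581]
wrist_force: [-1.4, -13.5, 2.3]
width: 0.0106
[-2.00008438  0.20799907  0.19529442] [-0.023  0.204  2.082 -0.01   0.854 -0.367] [[ 0.001  0.939  0.343]
 [-0.008  0.343 -0.939]]
```

```bash
python3 -m handwheel '[[1,0,0,0,1,0,0],[1,0,0,0,1,0,0],[1,0,0,0,1,0,0],[1,0,0,0,1,0,0],[1,0,0,0,1,0,0],[1,0,0,0,1,0,0],[1,0,0,0,0,0,0],[1,0,0,0,0,0,0]]';  python3 -c "
from h import *
o=sensors.get_obs();print(o['ft_torque'],o['joint_positions'].round(3))"
python3 -m handwheel '[[0.5,0,0,0,0,0,0],[0.5,0,0,0,0,0,0],[0.5,0,0,0,0,0,0],[0.5,0,0,0,0,0,0],[0.5,0,0,0,0,0,0],[0.5,0,0,0,0,0,0],[0.5,0,0,0,0,0,0],[0.5,0,0,0,0,0,0]]'
python3 - <<'E'
from h import *
o=sensors.get_obs();c=viewer.camera_info("wrist");save(viewer.grab_frame("wrist")[150:],"w5.png")
print(o['tool_pos'],R.from_quat(o['tcp_rot']).as_matrix().round(3)[:2],o['wrist_force'],o['ft_torque'])
E
```

```text
time_s: 20.9
tool_pos: [0.4732, 0.0302, 0.096]
tcp_rot: [-0.54, -0.453, 0.542, -0.458]
wrist_force: [0.7, -14.5, 1.9]
width: 0.011
[-1.97035889 -0.06624452 -0.19713653] [-0.023  0.204  2.082 -0.01   0.852  0.154]
time_s: 21.7
tool_pos: [0.4714, 0.0341, 0.0947]
tcp_rot: [-0.542, -0.455, 0.542, -0.455]
wrist_force: [-0.5, 0.7, 0.6]
width: 0.043
[0.47144754 0.03414012 0.09471808] [[-0.     0.985 -0.173]
 [ 0.    -0.173 -0.985]] [-0.52440244  0.65814699  0.63891887] [-0.05326219 -0.01570876 -0.02701049]
```

View pics/w5.png

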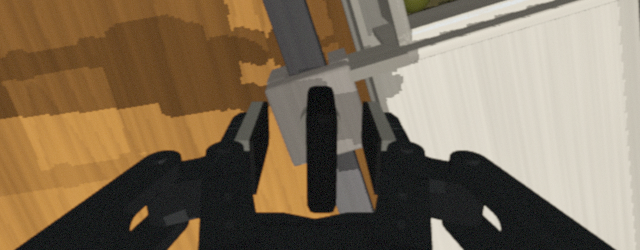

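```bash
python3 -m handwheel '[[0.5,0,0.04,0.06,0,0,0],[1,0,0,0,0,0,0],[1,0,0,0,0,0,0],[1,0,0,0,0,0,0],[1,0,0,0,0,0,0],[1,0,0,0,0,0,0],[1,0,0,0,0,0,0],[1,0,0,0,0,0,0]]'; python3 -m handwheel '[[1,0,0,0,1,0,0],[1,0,0,0,1,0,0],[1,0,0,0,1,0,0],[1,0,0,0,1,0,0],[1,0,0,0,1,0,0],[1,0,0,0,1,0,0],[1,0,0,0,1,0,0],[1,0,0,0,1,0,0]]';  python3 -c "
from h import *
o=sensors.get_obs();print(o['ft_torque'],o['joint_positions'].round(3))"
```

```text
time_s: 22.55
tool_pos: [0.4733, 0.0306, 0.0949]
tcp_rot: [0.542, 0.454, -0.541, 0.455]
wrist_force: [0.2, -1.1, 1.1]
width: 0.011
time_s: 23.35
tool_pos: [0.4748, 0.0298, 0.095]
tcp_rot: [0.666, 0.24, -0.664, 0.242]
wrist_force: [4.2, -4.2, -3.2]
width: 0.0113
[-0.61463161 -0.64846179  0.24380193] [-0.028  0.208  2.08  -0.003  0.849  0.848]
```

```bash
python3 -m handwheel '[[1,0,0,0,1,0,0],[1,0,0,0,1,0,0],[1,0,0,0,1,0,0],[1,0,0,0,0.5,0,0],[1,0,0,0,0.5,0,0],[1,0,0,0,0.5,0,0],[1,0,0,0,0,0,0],[1,0,0,0,0,0,0]]';  python3 -c "
from h import *
o=sensors.get_obs();print(o['ft_torque'],o['joint_positions'].round(3))"
```

```text
time_s: 24.15
tool_pos: [0.4753, 0.029, 0.0951]
tcp_rot: [0.7, 0.107, -0.697, 0.109]
wrist_force: [5.5, -7.6, -4.4]
width: 0.0113
[-1.00268472 -0.73031798 -0.00691382] [-0.029  0.209  2.079 -0.004  0.849  1.238]
```

```bash
python3 -m handwheel '[[1,0,0,0,0.5,0,0],[1,0,0,0,0.5,0,0],[1,0,0,0,0.5,0,0],[1,0,0,0,0,0,0],[1,0,0,0,0,0,0],[1,0,0,0,0,0,0],[1,0,0,0,0,0,0],[1,0,0,0,0,0,0]]';  python3 -c "
from h import *
o=sensors.get_obs();print(o['ft_torque'],o['joint_positions'].round(3))"
```

```text
time_s: 24.95
tool_pos: [0.4754, 0.0288, 0.0951]
tcp_rot: [0.706, 0.063, -0.702, 0.068]
wrist_force: [5.4, -5.8, -3.6]
width: 0.0111
[-0.76581701 -0.73622788  2.00459222] [-0.027  0.208  2.079 -0.007  0.848  1.363]
```

```bash
python3 -m handwheel '[[1,0,0,0,-0.6,0,0],[1,0,0,0,0,0,0],[0.5,0,0,0,0,0,0],[0.5,0,0,0,0,0,0],[0.5,0,0,0,0,0,0],[0.5,0,0,0,0,0,0],[0.5,-0.3,0,0,0,0,0],[0.5,-0.5,0,0,0,0,0]]'; python3 -m handwheel '[[0.5,-0.8,0,0,0,0,0],[0.5,-0.8,0,0,0,0,0],[0.5,0,0,0.5,0,0,0],[0.5,0,0,0.8,0,0,0],[0.5,0,0,0.8,0,0,0],[0.5,0,0,0,0,0,0],[0.5,0,0,0,0,0,0],[0.5,0,0,0,0,0,0]]'
python3 - <<'E'
from h import *
o=sensors.get_obs();c=viewer.camera_info("wrist");im=viewer.grab_frame("wrist");save(im,"w6.png")
print(o['tool_pos'],R.from_quat(o['tcp_rot']).as_matrix().round(3)[:2],o['wrist_force'])
r=models.outline_of("clamp","wrist")[0]; m=r["mask"]&(im.max(2)<60); ys,xs=np.nonzero(m)
P=atzs(np.c_[xs,ys],.126,c,o)[:,:2]; print(cv2.minAreaRect((P*1000).astype(np.float32)),r["confidence"])
for q in ("pan","end_face","blade_face"):
    for r in models.spot_point(q,"wrist")[:1]: print(q,r["position"],r["confidence"],atzs(r["position"],.006 if q=="pan" else .04,c,o))
E
```

```text
time_s: 25.75
tool_pos: [0.4707, 0.031, 0.1334]
tcp_rot: [-0.701, -0.081, 0.704, -0.08]
wrist_force: [-0.1, 0.2, 1.1]
width: 0.0428
time_s: 26.55
tool_pos: [0.3718, 0.0072, 0.2154]
tcp_rot: [0.703, 0.08, -0.702, 0.08]
wrist_force: [0.9, 1.0, -0.5]
width: 0.0425
[0.37184573 0.00717388 0.21536994] [[ 0.002  0.225 -0.974]
 [ 0.    -0.974 -0.225]] [ 0.90869472  1.02576331 -0.51857247]
((472.2648620605469, 26.898292541503906), (43.17490005493164, 11.747669219970703), 16.953052520751953) 0.64
pan [622.0, 323.8] 0.67 [[ 0.28375988 -0.39569793  0.006     ]]
```

View pics/w6.png

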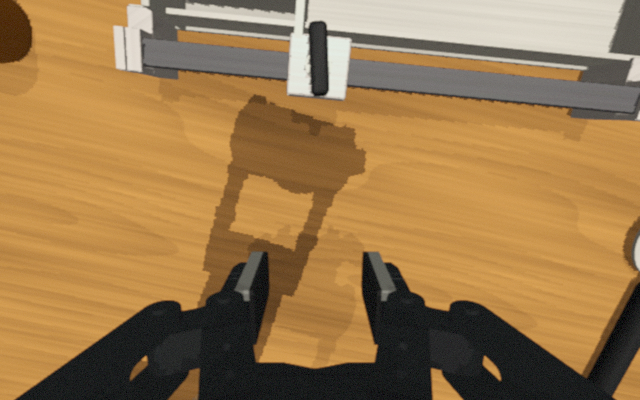

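```bash
python3 - <<'E'
from h import *
a=cv2.resize(viewer.grab_frame("side")[200:290,220:400],None,fx=3.3,fy=3.3);b=cv2.resize(viewer.grab_frame("top")[140:230,240:420],None,fx=3.3,fy=3.3)
save(np.vstack([a,b]),"s4.png")
E
```

```text
(no output)
```

View pics/s4.png

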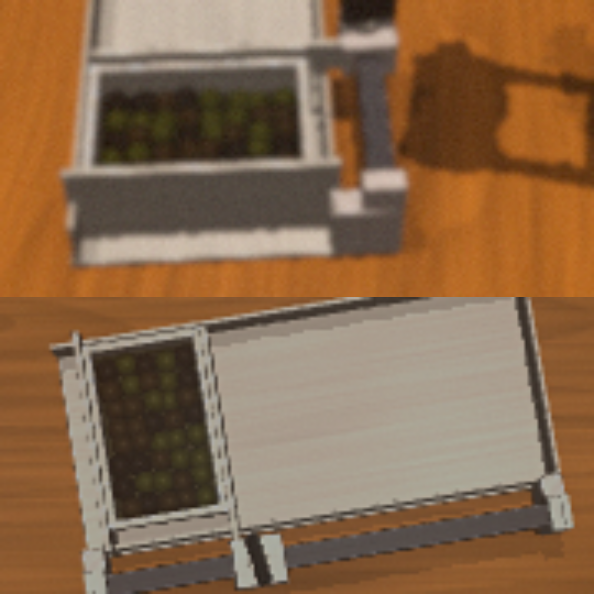

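The pan sits square between the end plate and the blade, the knob is tight and the arm is clear, so I'm handing in.

```bash
python3 -c "
from h import *
print(bot.finish_job())"
```

```text
the job is handed in; nothing more can be done
None
```

The olive pan is home against the end plate with the divider locked against it. I handed the job in at about 27 s of the 58 s allowed; no verdict was reported.

- **Loosening:** I turned the knob anticlockwise to its stop, where the torque rose to about 1.8 N m. The wrist had enough range to do this in one grip, so I did not let go and retake it here.
- **Sliding:** I moved the divider about 194 mm along the bar. It stalled with the pan home, and the wrist force while pressing was about 20 N.
- **Tightening:** I turned the knob clockwise, let go and took it again once part way, and reached the tight stop at about 2.0 N m.

**Last checks:**
- The side and top pictures show the pan square, with no visible gap to the end plate or the blade.
- The wing stands at 17°, about 3° further clockwise than at the start (20°), so the knob is tight.
- The arm is clear of everything. The motion never came near the bystanders, but I did not measure their positions again at the end.

**Disagreements:**
- My early estimate of the travel was about 10 mm short (184 mm), so I went by the force stall instead.
- The networks gave pan and blade positions that differed by about 10 mm between cameras.
- In the last wrist picture the "pan" result was a false detection, which I ignored.

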